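Slide a sample carrier home under its leaf spring

TASK

Load the sample carrier into its holder using fingertips only: press the carrier down firmly against the spring bed and, keeping it pressed, slide it forward so that it passes under the leaf spring and its front comes home against the end block. Then let go and leave it clamped there. Never lift the carrier, and leave the crucibles, the vial and the carton around it where they stand.

Things in the scene. Friction and masses are not known exactly. Their poses are not given: they have to be found in the camera images.
- holder: low metal holder fixed to the worktop: 196 x 80 mm base with a straight channel, 47 mm wide, between two side walls 20 mm high. Origin: centre of its underside; +x runs along the channel to the end block (roughly away from the robot), z up. The end block (63 mm wide, 32 mm high) has its inner face at x = +85 mm; a rear lip 18 mm high closes the channel at x = -87 mm
- leaf_roll (a point): centre of the rolled free edge of the leaf spring, which is fixed on the end block and reaches back over the channel. The roll is 12 mm in diameter, 50 mm long across the channel, at holder x = +55 mm, its underside 22.5 mm above the worktop at rest
- holder_stop (a point): point on the inner face of the end block, on the channel's centre line, 24 mm above the worktop, where the carrier's front ends up
- bed (a joint): steel spring bed, the floor of the channel, under the carrier: 0 = up (top 16 mm above the worktop), 0.008 = fully down, in m. It stays level, needs 6 N to start and 12 N to go fully down, and springs back. Pressed down 6 to 8 mm, the carrier fits under the leaf; not pressed, its front butts against the rolled edge
- leaf (a joint): leaf spring: 0 = at rest, up to 0.1 rad when the carrier under it lifts the roll by 3 mm (3 to 5 N at the roll). It drags on the carrier's top. When the carrier is let go under the leaf, the bed lifts the leaf to its limit and the carrier stays clamped, the bed still about 6 mm down
- carrier: loose grey plate 90 mm long (x), 44 wide, 16 thick, 0.1 kg, lying in the channel, front (+x) towards the end block. Origin: centre of its underside. A cross rib 6 mm thick, 36 wide, 8.5 high at x = -6 to 0; in front of it a round flush sample disc, behind it the finger pad. Top face 32 mm above the worktop, 24 fully pressed. Home: x = +40 mm in the holder's frame, rib 9 mm short of the roll
- carrier_pad (a point): point on the carrier's top face in the middle of the flat finger pad (39 mm long, behind the rib), 24 mm behind the carrier's middle: press here and push forward, by friction or against the rib
- carrier_front (a point): bottom middle of the carrier's front edge
- crucible_0: small white porcelain crucible, 39 mm across, 28 mm high, standing beside the holder; origin at the centre of its underside; leave alone
- crucible_1: white porcelain crucible, 41 mm across, 28 mm high, standing beside the holder; origin at the centre of its underside; leave alone
- vial_2: small capped glass vial, 23 mm across, 44 mm high, standing beside the holder; origin at the centre of its underside; leave alone
- septum_carton: small cardboard carton 80 x 110 x 30 mm lying flat on the worktop; origin at the centre of its underside; leave alone
Things that resemble listed ones, but are neither listed nor needed, are in the scene too. What is shaped like the holder but green is not meant.

How it is judged (in metres and radians):
On the way, in this order (a step that is already met when the one before it is completed fails the run):
1. the carrier is pressed down on its spring bed by the fingers (value of joint bed above 0.0045 m and contact force between the fingers and carrier above 3 N), for 0.1 s.
2. kept pressed, the carrier passes under the leaf spring and lifts it (x of carrier_front in the frame of holder above 0.062 m and value of joint leaf above 0.02 rad and contact force between the fingers and carrier above 1 N), for 0.02 s.
At the end, for the whole second after the job is handed in: the carrier's front is within 4 mm of the end block, under the leaf spring, which is lifted (over 0.05 rad) and clamps it down (bed over 4.5 mm down, over 3 N from the leaf), level within 0.08 rad and at rest (x of carrier_front in the frame of holder above 0.081 m and value of joint bed above 0.0045 m and value of joint leaf above 0.05 rad and contact force between carrier and leaf above 3 N and angle between carrier's own z axis and vertical below 0.08 rad and linear speed of carrier below 0.02 m/s); the robot touches nothing.
It fails at once if the carrier is lifted off the bed (z of carrier in the frame of holder above 0.021 m).
It fails at once if the carrier is tipped (angle between carrier's own z axis and vertical above 0.3 rad).
It fails at once if a crucible, the vial or the carton is moved (distance of any of crucible_0, crucible_1, vial_2, septum_carton from where it was at the start of the episode above 0.015 m).
It also fails if it takes over 37 s, if anything falls off the work surface, if the arm or the gripper's body presses on something with over 40 N, if the wrist force passes 120 N, or if a joint passes its speed limit or range.

ROBOT

A 6-joint arm with a two-finger parallel gripper is mounted at the origin on a cart in front of the work surface, level with it; the furniture and walls round the work are solid. World frame = base frame: x ahead of the robot, y to its left, z up, the work surface at z = 0. Lengths are in m, angles in degrees, forces in N, time in s.
With the tool pointing down it reaches from about 0.275 to 0.75 m from the base axis. Payload 10.2 kg.
Tool frame: the origin (TCP) lies at the very end of the fingers, on their centre line; the grasp point (between the pads) lies 19 mm behind it; z points along the fingers, y is the direction in which the jaws open and shut (so a half turn about z gives the same grasp; the last joint's range is limited). The gripper opens to 85 mm and grips with 20 to 120 N. Pads are 22 mm wide; open, the fingers measure 114 mm over their backs; the gripper's body (76 mm by 85 mm) begins 54 mm behind the grasp point. The pads swing forward as they close: fully open they stand 13 mm farther back than shut.
Start: joints at [61.054, 17.928, 85.812, -0, 76.261, -12.8], TCP at [0.146, 0.504, 0.204] pointing down, gripper open.
Joint ranges: [-168.41, 168.41], [-55.51, 124.54], [10.69, 146.95], [-70.63, 250.63], [1, 178], [-165.06, 165.06]. Speed limits (degrees/s): [136.94, 136.94, 172.46, 180, 180, 180].

INTERFACE

Orientations are given as a 3x3 rotation matrix whose columns are the frame's x, y, z axes.
In Python, from station import sense, grab_frame, camera_info, close_job gives the robot as it stands.
- The arm moves only by the tool move_arm, never from a script. Its argument "deltas" is one flat list of numbers, 5 for each row, row after row: the finger opening in m, from 0 to 0.0854, then the shift along the tool's x, y, z in m, then the turn about the tool's z in rad. A call has 1 to 12 rows; each row shifts and turns the commanded pose from where the row before left it, along the tool's axes as they then stand; what a row does not reach is not made up. A row lasts 1/10 s, in which the tool goes at most 50 mm and 8.59 degrees, less where a joint would pass 70% of its speed; a pose out of reach is approached as far as the arm can. A call with a gripper value outside its range is refused whole. The fingers move at their own pace and stop on an object; "squeeze" is the grip in N (left out, the last holds). Time passes only in rows, so rows that do not move let the fingers close. It gives the time, the measured TCP pose, the force and the opening at its end, in the units of the state.
- sense(): the state, without advancing time (a new reading comes with each control period).
- grab_frame(name): name is "side" or "top"; returns (picture, depth): 384x512x3 uint8, red, green, blue; 384x512 float32, m along the optical axis (not along the pixel's ray), 0 where there is no reading.
- camera_info(name): a dict with "fx", "fy", "cx", "cy" (pixels), "world_from_camera" (4x4, takes a point from camera to world coordinates). Camera axes: x right, y down, z forward; pixel columns grow to the right and rows downward; lengths in m; the calibration is good to about 2 mm. A picture is of the moment at which its call begins. camera_info takes no time and is no camera call.
- close_job(): hands the job in, once; it reports no verdict.
The state is a dict: "t": time; "joint_positions": joint angles; "qd": joint speeds; "joint_efforts": joint torques, N m; "position": TCP position; "ee_rot": TCP orientation; "contact_force": force on the tool from outside, world axes, zero at the start; "moment": the same for the moment, N m; "opening": opening from 0.0 (shut) to 1.0 (fully open).
Only numpy, scipy, OpenCV 4.12 (cv2) and the standard library are available. Lean on these libraries where they do the work, as an engineer would, in place of code of your own. Each camera call takes 0.05 s, during which the arm holds its last target.

## Working session

There is one attempt and no reset: what is moved stays moved. The work goes in short steps, Python scripts to look and compute and a tool call to move; the robot and the scene stay as the last step left them, time stands still between calls to the robot, and variables do not carry over. Pictures are saved under pics/ and viewed, and the job is handed in when it is done.

Besides the shell and the picture viewer there is one more tool, called by a JSON object that holds its "name" and its "arguments", one argument or row to a line. move_arm: Moves the arm, as the interface text tells. Its arguments: {"type":"object","properties":{"deltas":{"type":"array"},"squeeze":{"type":"number"}},"required":["deltas"]}

```bash
mkdir -p pics
cat > h.py <<'E'
import numpy as np,cv2
from station import *
def save(n,a): cv2.imwrite('pics/'+n,cv2.cvtColor(a,cv2.COLOR_RGB2BGR))
def load(c):
    d=np.load(c+'.npz'); return d['p'],d['d']
def pts(c,uv,d=None):
    i=camera_info(c);T=np.array(i['world_from_camera'])
    out=[]
    for k,(u,v) in enumerate(uv):
        z=load(c)[1][int(round(v)),int(round(u))] if d is None else d[k]
        out.append((T@[(u-i['cx'])/i['fx']*z,(v-i['cy'])/i['fy']*z,z,1])[:3])
    return np.array(out)
def onplane(c,uv,h):
    i=camera_info(c);T=np.array(i['world_from_camera']);out=[]
    for u,v in uv:
        r=T[:3,:3]@[(u-i['cx'])/i['fx'],(v-i['cy'])/i['fy'],1]
        out.append(T[:3,3]+r*(h-T[2,3])/r[2])
    return np.array(out)
E
python3 - <<'E'
from h import *
for c in('side','top'):
    p,d=grab_frame(c);np.savez(c+'.npz',p=p,d=d);save(c+'0.png',p)
    i=camera_info(c);print(c,i['fx'],i['fy'],i['cx'],i['cy']);print(np.round(i['world_from_camera'],3))
s=sense();print(s)
E
```

```text
side 351.4947392722377 351.4947392722377 260.35616182975724 196.75749270567368
[[ 0.999  0.022 -0.031  0.579]
 [ 0.038 -0.458  0.888 -0.992]
 [ 0.006 -0.889 -0.459  0.492]
 [ 0.     0.     0.     1.   ]]
top 416.01972418720874 416.01972418720874 256.39825302672716 197.65657538147462
[[-0.024 -0.998  0.065  0.449]
 [-1.     0.024 -0.002 -0.147]
 [ 0.    -0.065 -0.998  1.121]
 [ 0.     0.     0.     1.   ]]
{'t': 0.1, 'joint_positions': array([ 6.10575203e+01,  1.79543163e+01,  8.58492334e+01,  1.71585064e-04,
        7.62609673e+01, -1.28003613e+01]), 'qd': array([-0.05916192, -0.05630133, -0.00851061, -0.05632455,  0.06011839,
        0.06416715]), 'joint_efforts': array([ 2.32611041e-03, -4.12902367e+01, -2.60138798e+01, -1.52880580e-04,
        3.06128670e-03,  5.00965336e-05]), 'position': array([0.14584819, 0.50406624, 0.20401227]), 'ee_rot': array([[-9.60574772e-01,  2.78021235e-01, -5.47469100e-04],
       [ 2.78021659e-01,  9.60574301e-01, -9.83991766e-04],
       [ 2.52314142e-04, -1.09740593e-03, -9.99999366e-01]]), 'contact_force': array([ 0.28983299,  0.13654631, -0.61333543]), 'moment': array([-0.03213322, -0.0360872 , -0.00727439]), 'opening': 1.0028184151232875}
```

View pics/side0.png

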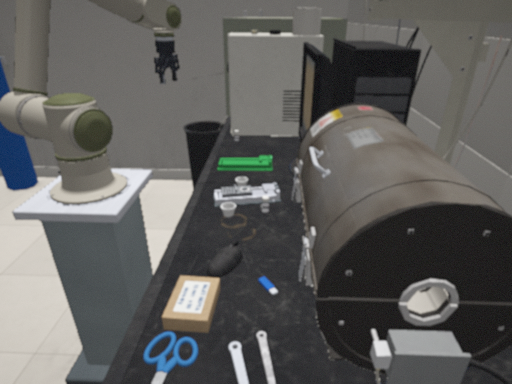

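View pics/top0.png

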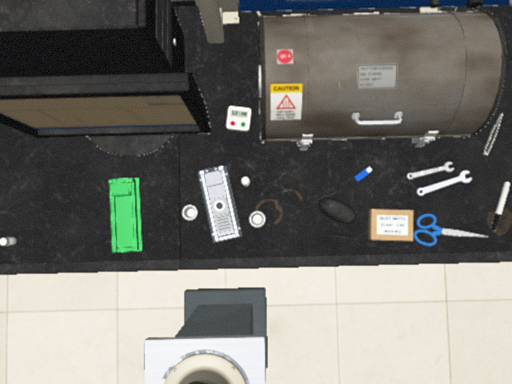

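Holder candidates in the top view are the silver one at (220,204) and the green one at (126,215). The green one is excluded by the description, so I choose the silver one and check it in a close crop.

Run:
```python
from h import *
p,d=load('top');c=p[155:250,175:275];save('topc.png',cv2.resize(c,None,fx=6,fy=6,interpolation=cv2.INTER_CUBIC))
p,d=load('side');c=p[165:225,200:300];save('sidec.png',cv2.resize(c,None,fx=8,fy=8,interpolation=cv2.INTER_CUBIC))
```

```text
(no output)
```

View pics/topc.png

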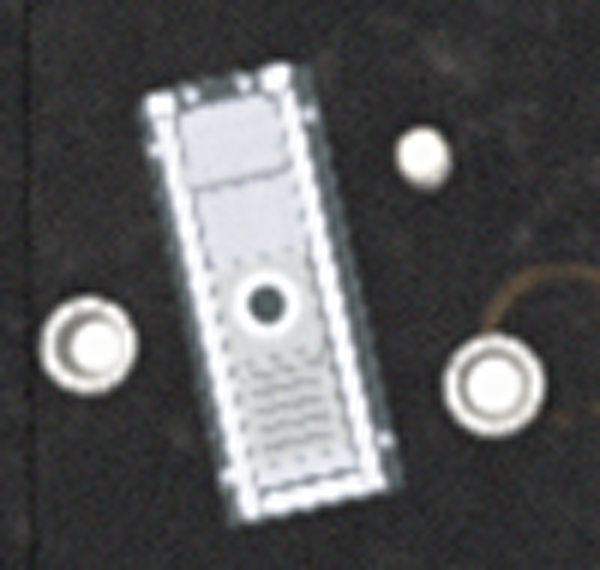

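View pics/sidec.png

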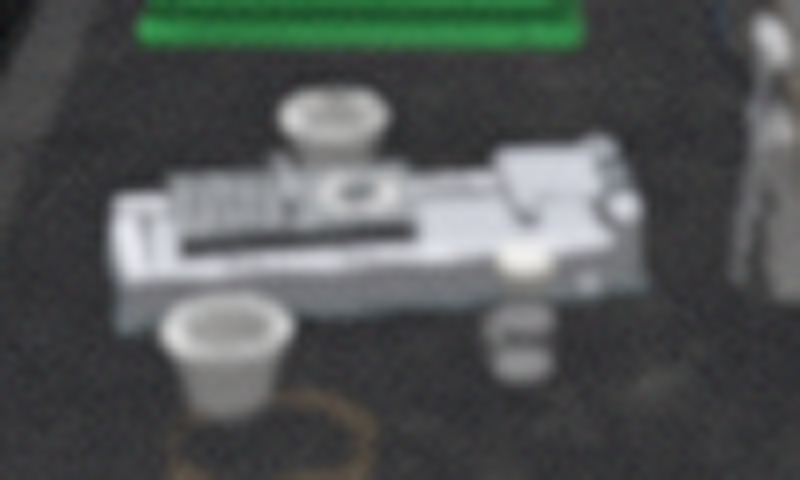

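Run:
```python
from h import *
f=lambda L:[(175+(u+.5)/6-.5,155+(v+.5)/6-.5) for u,v in L]
C=onplane('top',f([(140,100),(310,65),(405,485),(232,525)]),0.004);print(C)
W=onplane('top',f([(160,105),(280,75),(375,485),(250,510)]),0.02);print('walls',W)
for n,q in(('base',C),('wall',W)):
    c=q.mean(0);a=(q[0]+q[1]-q[2]-q[3])/2;b=(q[0]+q[3]-q[1]-q[2])/2
    print(n,c,np.linalg.norm(a),np.linalg.norm(b),np.degrees(np.arctan2(a[1],a[0])),np.degrees(np.arctan2(-b[0],b[1])))
print('disc',onplane('top',f([(267,305)]),.032),'rib l/r',onplane('top',f([(240,365),(325,350)]),.0405))
print('cruc,vial',onplane('top',f([(88,345),(494,385)]),.028),onplane('top',f([(423,155)]),.044))
# depth cloud
i=camera_info('top');T=np.array(i['world_from_camera']);p,d=load('top')
v,u=np.mgrid[155:250,175:275];z=d[155:250,175:275]
P=np.stack([(u-i['cx'])/i['fx']*z,(v-i['cy'])/i['fy']*z,z,np.ones_like(z)],-1)@T.T
print(np.round(P[::4,24:70:3,2]*1000).astype(int))
h=P[...,2];m=(h>.014)&(h<.06)&(u>197)&(u<245)
# exclude crucible/vial
q=P[m][:,:2];
k,lab,st,ce=cv2.connectedComponentsWithStats((h>.010).astype(np.uint8)*1);print(st,ce)
j=1+np.argmax(st[1:,4]);mm=(lab==j);r=cv2.minAreaRect((P[mm][:,:2]*1000).astype(np.float32));print(r)
g=(np.clip(h*1000,0,50)*5).astype(np.uint8);save('h.png',cv2.cvtColor(cv2.resize(g,None,fx=6,fy=6,interpolation=cv2.INTER_NEAREST),cv2.COLOR_GRAY2RGB))
```

```text
[[ 0.59742357  0.00732535  0.004     ]
 [ 0.6114713  -0.06953053  0.004     ]
 [ 0.42185065 -0.10826575  0.004     ]
 [ 0.4059434  -0.0308368   0.004     ]]
walls [[ 0.59285867 -0.00373045  0.02      ]
 [ 0.60499487 -0.05723262  0.02      ]
 [ 0.42256021 -0.09564059  0.02      ]
 [ 0.41293355 -0.04052003  0.02      ]]
base [ 0.50917223 -0.05032693  0.004     ] 0.19439074813392968 0.0785829294198924 11.407795199250797 10.987491365231653
wall [ 0.50833682 -0.04928092  0.02      ] 0.18504005122614775 0.055390701742936206 11.723718722472872 11.329364882849674
disc [[ 0.50229003 -0.05067576  0.032     ]] rib l/r [[ 0.47617391 -0.03927993  0.0405    ]
 [ 0.48178342 -0.07617701  0.0405    ]]
cruc,vial [[ 0.48682497  0.02836491  0.028     ]
 [ 0.46508702 -0.1489711   0.028     ]] [[ 0.56519378 -0.12054963  0.044     ]]
[[  -2   -3   -2 1121   -2   -5   -4    3    1   -2   -1   -1   -1    1
    -2    1]
 [   0   -4    3    2   -2   -4    0   -1    2   -1    3    2    0    0
    -1   -4]
 [   2   -2   -3   -1   -2   -3    0    0    0    1   -3   -2    0    0
    -2   -2]
 [   0   -5   -5    0 
[... 2543 characters left out ...]
 ]
 [20.          5.        ]
 [76.          7.        ]
 [43.89243499 47.56737589]
 [62.         11.        ]
 [73.         10.        ]
 [92.         14.        ]
 [70.36666667 25.86666667]
 [79.         22.        ]
 [66.         31.        ]
 [17.         32.        ]
 [60.         41.        ]
 [79.         40.        ]
 [61.         47.        ]
 [13.86538462 56.98076923]
 [ 3.         55.        ]
 [82.02608696 63.48695652]
 [18.         65.        ]
 [64.         66.        ]
 [68.         69.        ]
 [13.         71.        ]
 [25.         78.        ]
 [79.         85.        ]]
((514.7006225585938, -74.88249969482422), (190.5719451904297, 115.43022155761719), 11.599383354187012)
```

View pics/h.png

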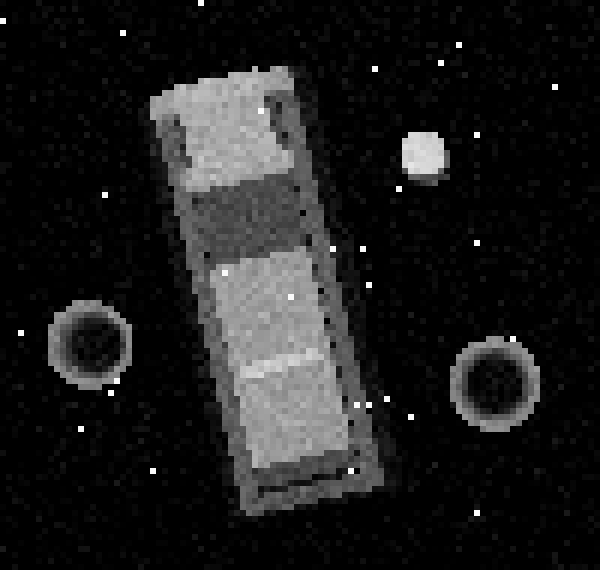

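The top crop confirms the silver holder. The end block is at the far end (crop ~(235,90)) and the roll edge at ~(240,185). The disc is at (267,305), the rib at ~(280,360) and the pad between the rib and y≈460. The rear lip is at the near end. Next I fit the carrier and channel precisely.

```bash
cat >> h.py <<'E'
def cloud(c,r0,r1,c0,c1):
    i=camera_info(c);T=np.array(i['world_from_camera']);p,d=load(c)
    v,u=np.mgrid[r0:r1,c0:c1];z=d[r0:r1,c0:c1]
    return np.stack([(u-i['cx'])/i['fx']*z,(v-i['cy'])/i['fy']*z,z,np.ones_like(z)],-1)@T.T
def rect(pt):
    # rect area-fill fit: dims incl. pixel
    r=cv2.minAreaRect((pt*1000).astype(np.float32));return r
E
python3 - <<'E'
from h import *
P=cloud('top',155,250,175,275);h=P[...,2]
z=cv2.medianBlur(h.astype(np.float32),3)
m=((z>.0255)&(z<.055)).astype(np.uint8)
n,lab,st,ce=cv2.connectedComponentsWithStats(m)
for j in range(1,n):
    if st[j,4]<150: continue
    q=P[lab==j][:,:2];mu=q.mean(0);w,V=np.linalg.eigh(np.cov((q-mu).T));a=V[:,1]*np.sign(V[0,1])
    s=(q-mu)@a;t=(q-mu)@[-a[1],a[0]]
    print(st[j],mu,'yaw',np.degrees(np.arctan2(a[1],a[0])),'s',np.percentile(s,[0,2,98,100]),'t',np.percentile(t,[0,2,98,100]),rect(q),'std-len',np.sqrt(12*w))
yaw=np.radians(11.5);ax=np.array([np.cos(yaw),np.sin(yaw)]);H=np.array([.509,-.050])
# along-profile in center strip
s=(P[...,:2]-H)@ax;t=(P[...,:2]-H)@[-ax[1],ax[0]]
for k in np.arange(-104,108,3):
    mm=(abs(t)<.015)&(s*1000>=k)&(s*1000<k+3);print(k,round(np.median(h[mm])*1000,1),end='; ')
print()
for k in np.arange(-50,50,2):
    mm=(abs(s+.02)<.03)&(t*1000>=k)&(t*1000<k+2);print(k,round(np.median(h[mm])*1000,1),end='; ')
E
```

```text
[ 25  11  24  21 312] [ 0.58002018 -0.03482013] yaw 40.06290296122969 s [-0.17229197 -0.02697135  0.02807259  0.0305678 ] t [-0.03479121 -0.03096322  0.02632503  0.03044225] ((519.8868408203125, -71.46365356445312), (196.8864288330078, 63.624046325683594), 29.153242111206055) std-len [0.04842915 0.06038088]
[ 35  41  23  37 575] [ 0.47927375 -0.05601422] yaw 13.275463481023065 s [-0.05000394 -0.04278204  0.04317732  0.04550948] t [-0.08189371 -0.02110189  0.02142221  0.02291007] ((484.6852111816406, -86.23402404785156), (91.80964660644531, 106.84709930419922), 10.619271278381348) std-len [0.04702822 0.08949794]
-104 -1.6; -101 -0.9; -98 2.8; -95 16.8; -92 16.5; -89 15.2; -86 5.3; -83 15.3; -80 14.5; -77 15.4; -74 30.7; -71 31.3; -68 30.6; -65 29.8; -62 31.8; -59 31.2; -56 31.6; -53 32.1; -50 31.6; -47 30.0; -44 30.7; -41 30.9; -38 32.2; -35 39.9; -32 38.2; -29 31.4; -26 30.8; -23 31.5; -20 31.6; -17 30.7; -14 30.3; -11 31.2; -8 30.0; -5 32.1; -2 31.5; 1 32.1; 4 31.3; 7 31.2; 10 31.0; 13 32.8; 16 17.0; 19 14.2; 22 15.8; 25 15.2; 28 15.0; 31 16.1; 34 14.7; 37 14.8; 40 14.3; 43 15.3; 46 15.6; 49 29.8; 52 33.7; 55 33.6; 58 34.5; 61 35.0; 64 33.8; 67 33.9; 70 33.9; 73 33.5; 76 34.1; 79 34.1; 82 33.1; 85 35.9; 88 36.0; 91 34.7; 94 34.6; 97 nan; 100 1.8; 103 -0.1; 106 0.1; 
-50 -1.2; -48 -2.5; -46 -1.5; -44 -1.1; -42 -2.4; -40 2.3; -38 2.7; -36 2.3; -34 2.9; -32 10.6; -30 18.5; -28 19.2; -26 17.9; -24 19.0; -22 25.8; -20 30.4; -18 31.8; -16 32.0; -14 30.3; -12 32.3; -10 31.8; -8 32.1; -6 31.2; -4 31.7; -2 31.5; 0 31.3; 2 31.7; 4 30.6; 6 30.7; 8 31.2; 10 32.5; 12 31.4; 14 31.5; 16 32.0; 18 32.2; 20 30.7; 22 29.6; 24 18.7; 26 18.7; 28 19.2; 30 19.4; 32 5.4; 34 3.3; 36 3.5; 38 3.0; 40 0.8; 42 -0.7; 44 -2.0; 46 -0.0; 48 -0.9;
  return _methods._mean(a, axis=axis, dtype=dtype,
  ret = ret.dtype.type(ret / rcount)
```

Fit, with the channel frame at H=(0.509,-0.050) and yaw 11.4°:
- Carrier front is at x≈+15.5, so the travel is about 69.5 mm. The rib is at −35.5…−29.5 mm.
- The profile matches the given sizes: top 32, rib ~40, lip 18, roll edge at 49.
- I'll press at holder x≈−50, which is world (0.460,-0.060).

First move is across with the fingers shut.

{"name": "move_arm", "arguments": {
  "deltas": [0,-0.0229,-0.0227,0,0,0,-0.0229,-0.0227,0,0,0,-0.0229,-0.0227,0,0,0,-0.0229,-0.0227,0,0,0,-0.0229,-0.0227,0,0,0,-0.0229,-0.0227,0,0,0,-0.0229,-0.0227,0,0,0,-0.0229,-0.0227,0,0,0,-0.0229,-0.0227,0,0,0,-0.0229,-0.0227,0,0],
  "squeeze": 40
}}

```text
t: 1.1
position: [0.3031, 0.2213, 0.2044]
ee_rot: [[-0.961, 0.278, -0.0], [0.278, 0.961, -0.0], [0.0, -0.0, -1.0]]
contact_force: [0.8, -0.1, 0.2]
opening: 0.002
```

{"name": "move_arm", "arguments": {
  "deltas": [0,-0.0229,-0.0227,0,0,0,-0.0229,-0.0227,0,0,0,-0.0229,-0.0227,0,0,0,-0.0229,-0.0227,0,0,0,-0.0229,-0.0227,0,0,0,-0.0229,-0.0227,0,0,0,-0.0229,-0.0227,0,0,0,-0.0229,-0.0227,0,0,0,-0.0229,-0.0227,0,0,0,-0.0229,-0.0227,0,0]
}}

```text
t: 2.1
position: [0.46, -0.0604, 0.2042]
ee_rot: [[-0.961, 0.278, -0.001], [0.278, 0.961, 0.0], [0.001, 0.0, -1.0]]
contact_force: [0.3, 0.2, -0.1]
opening: 0.003
```

{"name": "move_arm", "arguments": {
  "deltas": [0,0,0,0,-0.08,0,0,0,0,-0.08,0,0,0,0,-0.08,0,0,0,0,-0.08,0,0,0,0,-0.08,0,0,0,0,-0.08,0,0,0,0,0,0,0,0,0,0]
}}

```text
t: 2.9
position: [0.4596, -0.0591, 0.2043]
ee_rot: [[-0.981, -0.195, -0.0], [-0.195, 0.981, 0.0], [0.0, 0.0, -1.0]]
contact_force: [-0.5, 0.3, -0.1]
opening: -0.002
```

```bash
cat >> h.py <<'E'
YAW=np.radians(11.4);AX=np.array([np.cos(YAW),np.sin(YAW)]);LT=np.array([-AX[1],AX[0]]);H=np.array([.509,-.050])
def st():
    s=sense();R=s['ee_rot'];q=s['position'];d=q[:2]-H
    print('t',s['t'],'pos',np.round(q,4),'yaw x',np.degrees(np.arctan2(R[1,0],R[0,0])),'tilt',np.round(R[:,2],4),'hold s,t mm',np.round(1000*np.array([d@AX,d@LT]),2),'F',np.round(s['contact_force'],2),'Fax',s['contact_force'][:2]@AX,'open',round(s['opening'],3),'j',np.round(s['joint_positions'],1))
    return s
E
python3 -c "
from h import *
s=st()
R=s['ee_rot'];print('tool delta to (.460,-.060,.06)',R.T@(np.array([.460,-.060,.06])-s['position']))"
```

```text
t 2.9 pos [ 0.4596 -0.0591  0.2043] yaw x -168.7651033623762 tilt [-4.e-04  2.e-04 -1.e+00] hold s,t mm [-50.23   0.83] F [-0.47  0.26 -0.1 ] Fax -0.41227444765835924 open -0.002 j [ -21.9   10.1   95.8    0.    74.  -123.1]
tool delta to (.460,-.060,.06) [-0.00027194 -0.00097698  0.1443235 ]
```

{"name": "move_arm", "arguments": {
  "deltas": [0,0,-0.001,0.03,0,0,0,0,0.03,0,0,0,0,0.03,0,0,0,0,0.03,0,0,0,0,0.025,0,0,0,0,0.014,0,0,0,0,0,0,0,0,0,0,0]
}}

```text
t: 3.7
position: [0.4601, -0.0602, 0.0459]
ee_rot: [[-0.981, -0.196, 0.0], [-0.196, 0.981, -0.0], [-0.0, -0.0, -1.0]]
contact_force: [0.7, 0.1, 0.4]
opening: -0.001
```

Run:
```python
from h import *
st()
for c,(a,b,e,f,k) in {'side':(160,230,195,300,7),'top':(155,250,175,275,6)}.items():
    p,d=grab_frame(c);np.savez(c+'.npz',p=p,d=d);save(c+'1.png',cv2.resize(p[a:b,e:f],None,fx=k,fy=k,interpolation=cv2.INTER_CUBIC))
```

```text
t 3.7 pos [ 0.4601 -0.0602  0.0459] yaw x -168.69992703242312 tilt [ 2.e-04 -1.e-04 -1.e+00] hold s,t mm [-49.94  -0.37] F [0.75 0.09 0.43] Fax 0.7513001298614934 open -0.001 j [ -22.    22.   106.9   -0.    51.  -123.3]
```

View pics/side1.png

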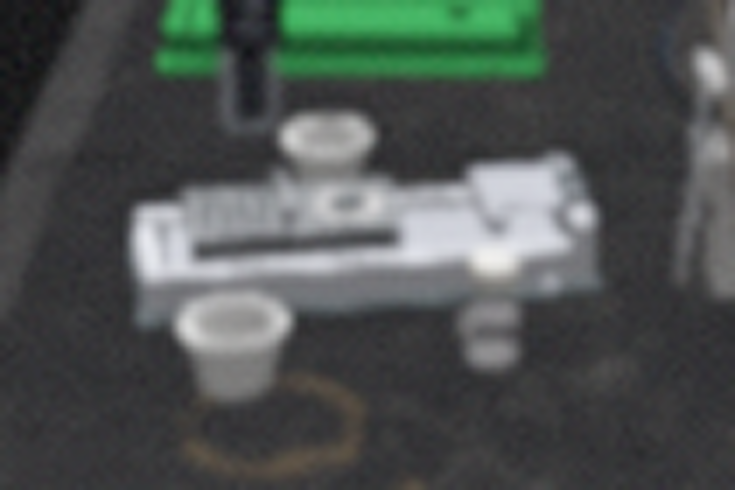

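View pics/top1.png

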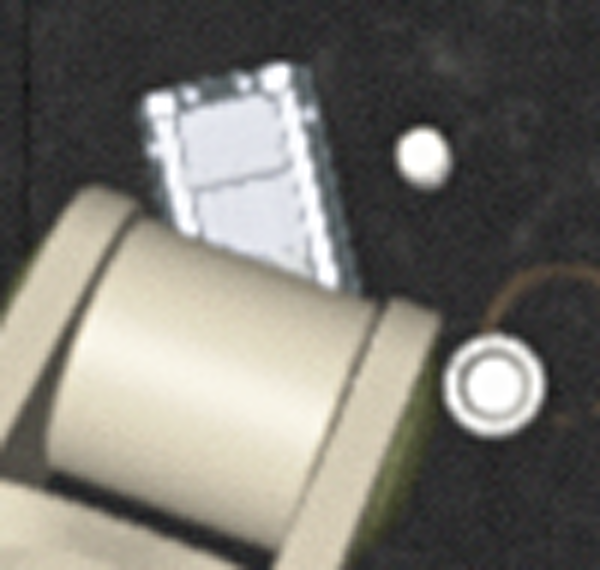

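Run:
```python
from h import *
i=camera_info('side');T=np.linalg.inv(i['world_from_camera'])
def pr(x):
    c=T@[*x,1];return c[0]/c[2]*i['fx']+i['cx'],c[1]/c[2]*i['fy']+i['cy'],c[2]
s=sense();q=s['position']
print('tcp',pr(q),'pad',pr([.460,-.060,.032]),'tcp at .06',pr(q+[0,0,.03]))
for n,x in dict(endblock_top_front=[*(H+.085*AX),.034],cr0=[.487,.028,.028],cr1=[.465,-.149,.028],vial=[.565,-.1205,.044]).items():print(n,pr(x))
p,d=load('side')
print(np.round(d[168:182,226:238],3))
print('tip pts',pts('side',[(229,176),(231,176),(231,177),(233,176)]),'cr0 depth',d[182,240:244])
```

```text
tcp (np.float64(231.34306238651538), np.float64(185.51613748820424), np.float64(1.0353382767624102)) pad (np.float64(231.34813998594728), np.float64(189.85997780549562), np.float64(1.0422949957521648)) tcp at .06 (np.float64(231.01007976502117), np.float64(176.1929189320219), np.float64(1.021576210829095))
endblock_top_front (np.float64(276.0035795709474), np.float64(186.30556921142602), np.float64(1.0610599328013175))
cr0 (np.float64(242.89037094677298), np.float64(179.01128574154018), np.float64(1.121436224801912))
cr1 (np.float64(229.60545691372667), np.float64(205.4979307572319), np.float64(0.964939874856531))
vial (np.float64(266.33941486450357), np.float64(196.38271964289268), np.float64(0.9797971863585351))
[[1.262 1.002 0.994 0.994 0.993 0.995 1.001 1.003 1.001 1.263 1.268 1.261]
 [1.257 1.001 0.997 0.998 1.004 0.997 0.997 1.006 1.01  1.247 1.256 1.255]
 [1.255 1.006 0.998 0.999 1.    0.998 1.001 1.011 1.008 1.254 1.252 1.255]
 [1.251 1.003 1.    0.999 0.998 1.001 1.005 1.009 1.012 1.25  1.244 1.253]
 [1.239 1.006 1.002 0.999 1.    1.005 1.001 1.011 1.01  1.241 1.236 1.243]
 
[... 191 characters left out ...]
4 1.009 1.017 1.218 1.22  1.217]
 [1.208 1.01  1.012 0.    1.009 1.009 1.011 1.01  1.017 1.207 1.203 1.209]
 [1.201 1.012 1.012 1.015 1.018 1.012 1.016 1.018 1.016 1.195 1.2   1.208]
 [1.195 1.199 1.018 1.015 1.017 1.015 1.193 1.199 1.192 1.193 1.128 1.127]
 [1.187 1.192 1.182 1.186 1.181 1.185 1.186 1.182 1.183 1.187 1.118 1.126]
 [1.181 1.181 1.18  1.177 1.182 1.179 1.183 1.177 1.177 1.183 1.115 1.113]
 [1.174 1.172 1.175 1.176 1.176 1.173 1.173 1.17  1.176 1.174 1.177 1.113]]
tip pts [[ 0.57884569 -0.99169817  0.49244602]
 [ 0.46190485 -0.07154589  0.08204503]
 [ 0.46160023 -0.06996171  0.07819112]
 [ 0.46749066 -0.07007593  0.08151884]] cr0 depth [1.1030536 1.1102645 1.1108763 1.1060586]
```

Run:
```python
from h import *
st()
p,d=grab_frame('side');np.savez('side.npz',p=p,d=d);save('side2.png',cv2.resize(p[130:195,200:275],None,fx=9,fy=9,interpolation=cv2.INTER_NEAREST))
P=cloud('side',130,195,200,275)
m=(P[...,2]>.05)&(np.hypot(P[...,0]-.46,P[...,1]+.06)<.05)
q=P[m]; print(q[:,2].min(), np.percentile(q[:,2],[0,1,2,5]));lo=q[q[:,2]<.095];print('x range',np.percentile(lo[:,0],[2,50,98]),'y',np.percentile(lo[:,1],[2,50,98]))
```

```text
t 3.8 pos [ 0.4605 -0.0604  0.0464] yaw x -168.67366039785875 tilt [ 1.7e-03 -7.0e-04 -1.0e+00] hold s,t mm [-49.6   -0.56] F [0.03 0.72 0.48] Fax 0.1707953877308031 open 0.001 j [ -22.    22.   106.9    0.    51.  -123.3]
0.07400776683711363 [0.07400777 0.07690292 0.08096812 0.08837078]
x range [0.4499742  0.4594407  0.47025387] y [-0.07534769 -0.06999715 -0.06442051]
```

View pics/side2.png

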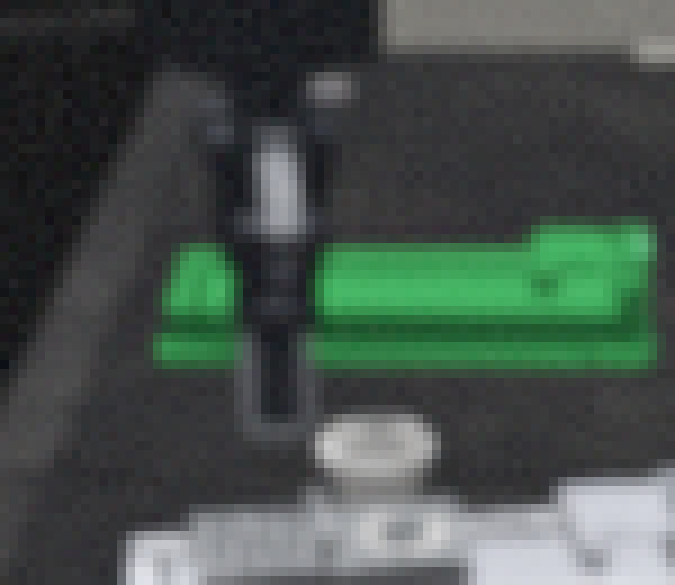

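The side view shows the tip ending near z≈0.074 at image ~(231,178), while the reported TCP z is 0.046, a disagreement of about 28 mm. I won't trust either height. I'll descend guarded and find the carrier by force.

{"name": "move_arm", "arguments": {
  "deltas": [0,0,0,0.006,0,0,0,0,0.006,0,0,0,0,0.003,0,0,0,0,0,0]
}}

```text
t: 4.25
position: [0.4596, -0.06, 0.0299]
ee_rot: [[-0.98, -0.197, -0.001], [-0.197, 0.98, 0.0], [0.001, 0.001, -1.0]]
contact_force: [0.5, -0.0, 0.1]
opening: 0.003
```

Run:
```python
from h import *
st()
p,d=grab_frame('side');np.savez('side.npz',p=p,d=d);save('side3.png',cv2.resize(p[150:215,200:275],None,fx=9,fy=9,interpolation=cv2.INTER_NEAREST))
```

```text
t 4.25 pos [ 0.4596 -0.06    0.0299] yaw x -168.64811639902584 tilt [-1.1e-03  4.0e-04 -1.0e+00] hold s,t mm [-50.45  -0.06] F [ 0.5  -0.05  0.15] Fax 0.48262337959330776 open 0.003 j [ -22.    23.6  107.6   -0.    48.8 -123.3]
```

View pics/side3.png

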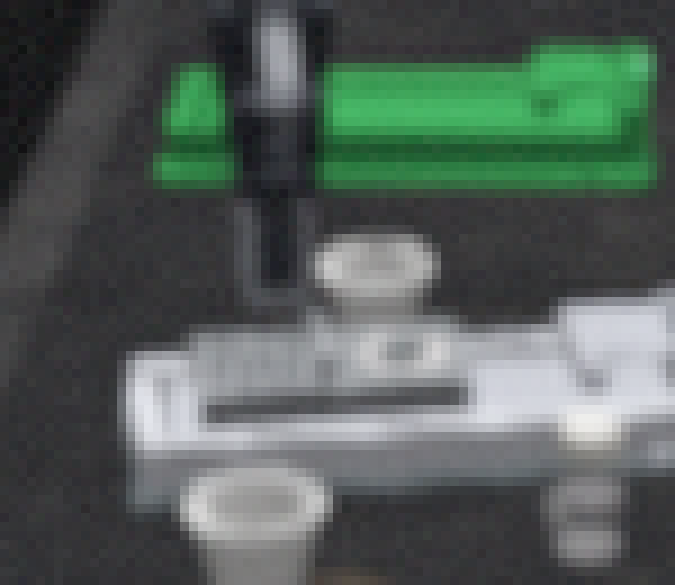

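The gap is real: no contact at TCP z 0.030, and the tip is seen at crop (275,303), clear of the pad. Contact should come near TCP z≈0.005, so I continue guarded.

{"name": "move_arm", "arguments": {
  "deltas": [0,0,0,0.008,0,0,0,0,0.006,0,0,0,0,0.003,0,0,0,0,0,0]
}}

```text
t: 4.7
position: [0.4596, -0.06, 0.0129]
ee_rot: [[-0.98, -0.197, -0.001], [-0.197, 0.98, 0.0], [0.001, 0.001, -1.0]]
contact_force: [-0.4, -0.5, -0.6]
opening: 0.001
```

Run:
```python
from h import *
st()
p,d=grab_frame('side');np.savez('side.npz',p=p,d=d);save('side4.png',cv2.resize(p[150:215,200:275],None,fx=9,fy=9,interpolation=cv2.INTER_NEAREST))
```

```text
t 4.7 pos [ 0.4596 -0.06    0.0129] yaw x -168.6452955178706 tilt [-1.e-03  4.e-04 -1.e+00] hold s,t mm [-50.43  -0.07] F [-0.4  -0.53 -0.64] Fax -0.49322228104058824 open 0.001 j [ -22.    25.4  108.3   -0.    46.4 -123.3]
```

View pics/side4.png

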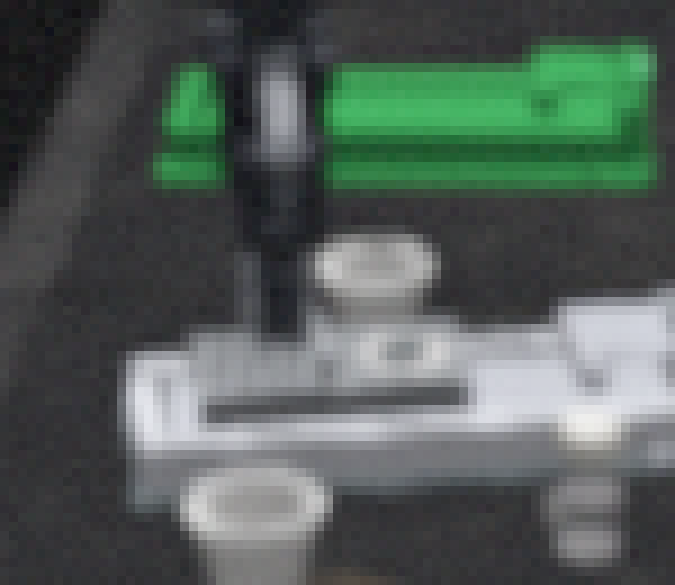

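The tip is just above the pad at crop (275,345), about 4 px behind the rib, with still no force.

{"name": "move_arm", "arguments": {
  "deltas": [0,0,0,0.002,0,0,0,0,0.002,0,0,0,0,0.002,0,0,0,0,0,0]
}}

```text
t: 5.15
position: [0.4597, -0.0601, 0.0072]
ee_rot: [[-0.98, -0.197, -0.0], [-0.197, 0.98, 0.0], [0.0, 0.0, -1.0]]
contact_force: [0.1, -0.0, 0.1]
opening: 0.004
```

{"name": "move_arm", "arguments": {
  "deltas": [0,0,0,0.001,0,0,0,0,0.001,0,0,0,0,0,0]
}}

```text
t: 5.45
position: [0.4598, -0.0601, 0.0054]
ee_rot: [[-0.98, -0.197, -0.0], [-0.197, 0.98, 0.0], [0.0, 0.0, -1.0]]
contact_force: [-0.2, 0.6, 0.2]
opening: 0.0
```

{"name": "move_arm", "arguments": {
  "deltas": [0,0,0,0.001,0,0,0,0,0.001,0,0,0,0,0,0]
}}

```text
t: 5.75
position: [0.4599, -0.0602, 0.0036]
ee_rot: [[-0.98, -0.197, 0.0], [-0.197, 0.98, -0.0], [-0.0, -0.0, -1.0]]
contact_force: [-1.1, 0.2, 4.8]
opening: -0.0
```

{"name": "move_arm", "arguments": {
  "deltas": [0,0,0,0.001,0,0,0,0,0.001,0,0,0,0,0,0]
}}

```text
t: 6.05
position: [0.4599, -0.0602, 0.0017]
ee_rot: [[-0.98, -0.197, 0.0], [-0.197, 0.98, -0.0], [-0.0, -0.0, -1.0]]
contact_force: [-2.9, 0.9, 6.8]
opening: -0.001
```

Contact came at TCP z≈0.004, so that is z=0.032 (offset 28 mm). Force is 6.8 N about 2 mm below. I press about 5 mm more.

{"name": "move_arm", "arguments": {
  "deltas": [0,0,0,0.0015,0,0,0,0,0.0015,0,0,0,0,0.001,0,0,0,0,0,0,0,0,0,0,0]
}}

```text
t: 6.55
position: [0.46, -0.0602, -0.0021]
ee_rot: [[-0.98, -0.197, 0.0], [-0.197, 0.98, -0.0], [-0.0, -0.0, -1.0]]
contact_force: [-2.5, 0.8, 10.0]
opening: 0.001
```

Run:
```python
from h import *
st()
p,d=grab_frame('side');np.savez('side.npz',p=p,d=d);save('side5.png',cv2.resize(p[150:215,200:275],None,fx=9,fy=9,interpolation=cv2.INTER_NEAREST))
```

```text
t 6.55 pos [ 0.46   -0.0602 -0.0021] yaw x -168.637375168436 tilt [ 2.e-04 -2.e-04 -1.e+00] hold s,t mm [-50.07  -0.3 ] F [-2.49  0.78  9.98] Fax -2.2852326402445833 open 0.001 j [ -22.    27.1  108.7   -0.    44.2 -123.3]
```

View pics/side5.png

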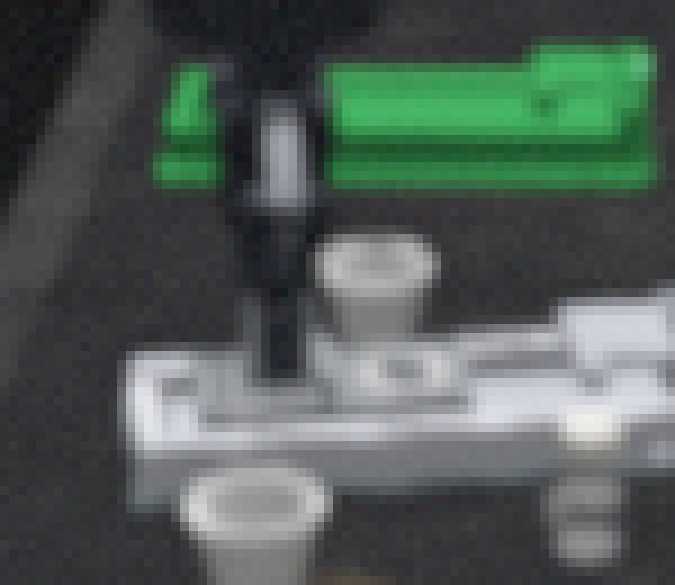

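The carrier has sunk evenly into the channel, with the gap by the wall nearly closed. I press a bit more, then start the slide.

{"name": "move_arm", "arguments": {
  "deltas": [0,0,0,0.001,0,0,0,0,0.0008,0,0,0,0,0,0]
}}

```text
t: 6.9
position: [0.46, -0.0602, -0.003]
ee_rot: [[-0.98, -0.197, 0.0], [-0.197, 0.98, -0.0], [-0.0, -0.0, -1.0]]
contact_force: [-7.8, 1.5, 22.2]
opening: 0.001
```

{"name": "move_arm", "arguments": {
  "deltas": [0,-0.003,0,0,0,0,-0.004,0,0,0,0,-0.004,0,0,0,0,-0.004,0,0,0,0,-0.003,0,0,0,0,0,0,0,0]
}}

```text
t: 7.5
position: [0.4783, -0.0571, -0.0029]
ee_rot: [[-0.98, -0.197, 0.001], [-0.197, 0.98, -0.001], [-0.001, -0.001, -1.0]]
contact_force: [-4.4, -0.6, 20.2]
opening: -0.002
```

Run:
```python
from h import *
st()
p,d=grab_frame('side');np.savez('side.npz',p=p,d=d);save('side6.png',cv2.resize(p[150:215,200:290],None,fx=8,fy=8,interpolation=cv2.INTER_NEAREST))
```

```text
t 7.5 pos [ 0.4783 -0.0571 -0.0029] yaw x -168.61452739217347 tilt [ 0.0013 -0.0012 -1.    ] hold s,t mm [-31.54  -0.85] F [-4.36 -0.59 20.15] Fax -4.386307099133432 open -0.002 j [-2.080e+01  2.880e+01  1.058e+02 -1.000e-01  4.530e+01 -1.221e+02]
```

View pics/side6.png

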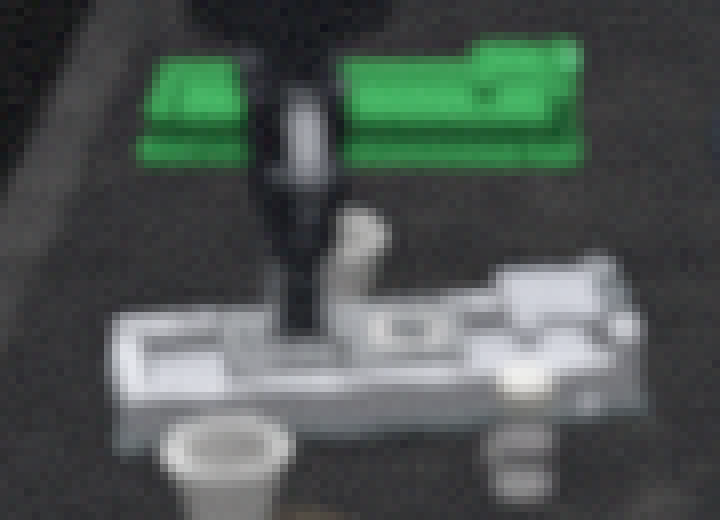

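The carrier moves with the finger: the rear gap opened to crop x≈225 and the bed is bottomed (20 N). I continue under the leaf.

{"name": "move_arm", "arguments": {
  "deltas": [0,-0.004,0.0003,0,0,0,-0.004,0.0002,0,0,0,-0.004,0,0,0,0,-0.004,0,0,0,0,-0.004,0,0,0,0,-0.003,0,0,0,0,0,0,0,0]
}}

```text
t: 8.25
position: [0.4996, -0.052, -0.0029]
ee_rot: [[-0.98, -0.198, -0.001], [-0.198, 0.98, -0.001], [0.002, -0.001, -1.0]]
contact_force: [-11.6, -1.4, 23.0]
opening: 0.0
```

Run:
```python
from h import *
st()
p,d=grab_frame('side');np.savez('side.npz',p=p,d=d);save('side7.png',cv2.resize(p[150:215,200:290],None,fx=8,fy=8,interpolation=cv2.INTER_NEAREST))
```

```text
t 8.25 pos [ 0.4996 -0.052  -0.0029] yaw x -168.5965466850331 tilt [-1.4e-03 -9.0e-04 -1.0e+00] hold s,t mm [-9.63 -0.13] F [-11.55  -1.39  23.03] Fax -11.600756151091629 open 0.0 j [-1.930e+01  3.080e+01  1.022e+02 -1.000e-01  4.710e+01 -1.206e+02]
```

View pics/side7.png

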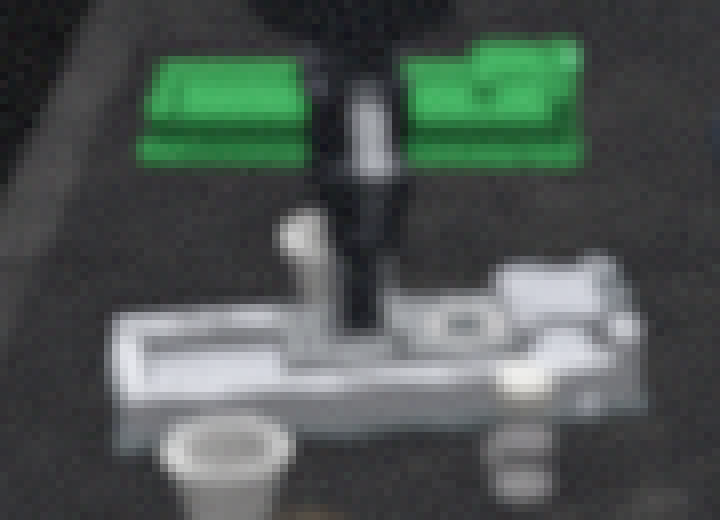

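The front has reached under the leaf edge at crop (~510,315), and the axial force rose to 11.6 N. I continue.

{"name": "move_arm", "arguments": {
  "deltas": [0,-0.003,0,0,0,0,-0.003,0,0,0,0,-0.003,0,0,0,0,-0.003,0,0,0,0,-0.003,0,0,0,0,-0.003,0,0,0,0,-0.003,0,0,0,0,0,0,0,0]
}}

```text
t: 9.1
position: [0.5204, -0.0479, -0.0029]
ee_rot: [[-0.98, -0.198, -0.001], [-0.198, 0.98, -0.001], [0.001, -0.001, -1.0]]
contact_force: [-10.4, -1.8, 20.9]
opening: -0.003
```

Run:
```python
from h import *
st()
p,d=grab_frame('side');np.savez('side.npz',p=p,d=d);save('side8.png',cv2.resize(p[150:215,200:290],None,fx=8,fy=8,interpolation=cv2.INTER_NEAREST))
```

```text
t 9.1 pos [ 0.5204 -0.0479 -0.0029] yaw x -168.60701532826408 tilt [-8.e-04 -9.e-04 -1.e+00] hold s,t mm [11.57 -0.16] F [-10.4   -1.76  20.92] Fax -10.543768593724986 open -0.003 j [-1.810e+01  3.270e+01  9.860e+01 -1.000e-01  4.870e+01 -1.194e+02]
```

View pics/side8.png

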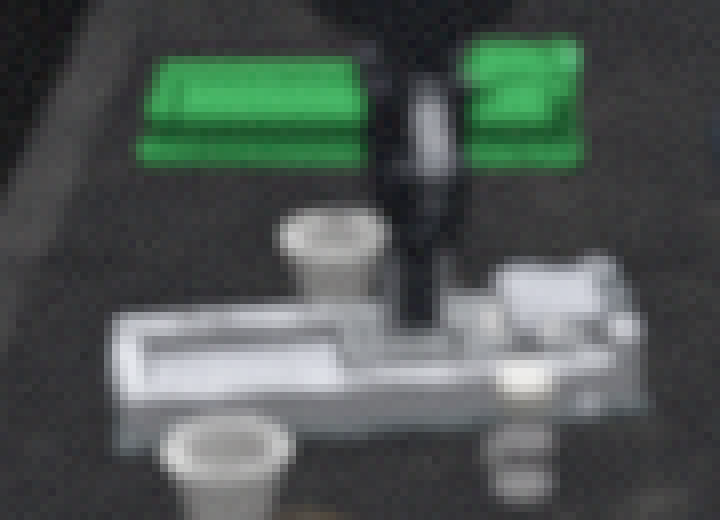

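About 8 mm remain. I creep to the stop, watching the axial force.

{"name": "move_arm", "arguments": {
  "deltas": [0,-0.002,0,0,0,0,-0.002,0,0,0,0,-0.002,0,0,0,0,0,0,0,0]
}}

```text
t: 9.55
position: [0.5261, -0.0467, -0.0029]
ee_rot: [[-0.98, -0.198, -0.001], [-0.198, 0.98, -0.001], [0.001, -0.001, -1.0]]
contact_force: [-9.7, -1.8, 20.3]
opening: -0.001
```

{"name": "move_arm", "arguments": {
  "deltas": [0,-0.001,0,0,0,0,-0.001,0,0,0,0,0,0,0,0]
}}

```text
t: 9.85
position: [0.5279, -0.0464, -0.0029]
ee_rot: [[-0.98, -0.198, -0.001], [-0.198, 0.98, -0.001], [0.002, -0.001, -1.0]]
contact_force: [-10.2, -2.0, 21.1]
opening: 0.001
```

{"name": "move_arm", "arguments": {
  "deltas": [0,-0.001,0,0,0,0,-0.001,0,0,0,0,0,0,0,0]
}}

```text
t: 10.15
position: [0.5283, -0.0462, -0.003]
ee_rot: [[-0.98, -0.198, -0.005], [-0.198, 0.98, -0.001], [0.005, 0.0, -1.0]]
contact_force: [-19.4, -4.6, 26.4]
opening: 0.002
```

{"name": "move_arm", "arguments": {
  "deltas": [0,-0.001,0,0,0,0,0,0,0,0]
}}

```text
t: 10.35
position: [0.5283, -0.0461, -0.003]
ee_rot: [[-0.98, -0.198, -0.008], [-0.198, 0.98, -0.001], [0.008, 0.0, -1.0]]
contact_force: [-24.9, -6.4, 31.5]
opening: 0.001
```

Run:
```python
from h import *
st()
p,d=grab_frame('side');np.savez('side.npz',p=p,d=d);save('side9.png',cv2.resize(p[150:215,200:290],None,fx=8,fy=8,interpolation=cv2.INTER_NEAREST))
```

```text
t 10.35 pos [ 0.5283 -0.0461 -0.003 ] yaw x -168.56461318937806 tilt [-0.0078 -0.0011 -1.    ] hold s,t mm [19.68 -0.03] F [-24.87  -6.45  31.45] Fax -25.654303734760536 open 0.001 j [ -17.6   33.6   96.9   -0.3   49.9 -118.8]
```

View pics/side9.png

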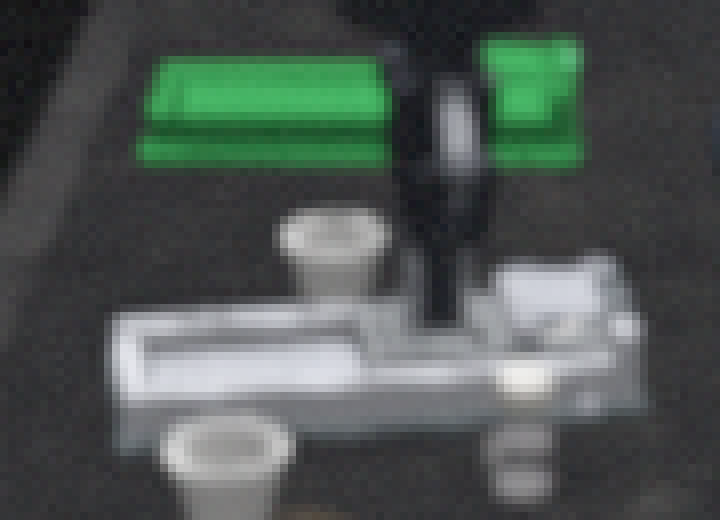

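It stalled after 69.7 mm of travel with the axial force up from 10 to 26 N, so it is home as predicted. I relax the push slightly without reversing, then lift straight off.

{"name": "move_arm", "arguments": {
  "deltas": [0,0.0012,0,-0.0005,0,0,0,0,-0.002,0,0,0,0,-0.003,0,0,0,0,-0.004,0,0,0,0,-0.01,0,0,0,0,-0.02,0,0,0,0,-0.02,0,0,0,0,-0.02,0,0,0,0,0,0]
}}

```text
t: 11.3
position: [0.5322, -0.0459, 0.0784]
ee_rot: [[-0.98, -0.197, 0.006], [-0.197, 0.98, -0.002], [-0.006, -0.003, -1.0]]
contact_force: [0.2, -0.4, -0.2]
opening: -0.005
```

{"name": "move_arm", "arguments": {
  "deltas": [0,0.04,0,-0.02,0,0,0.04,0,-0.02,0,0,0.04,0,-0.01,0,0,0.03,0,0,0,0,0,0,0,0]
}}

```text
t: 11.8
position: [0.381, -0.0751, 0.1252]
ee_rot: [[-0.981, -0.195, 0.0], [-0.195, 0.981, -0.0], [-0.0, -0.0, -1.0]]
contact_force: [0.5, 0.0, 0.2]
opening: 0.003
```

Run:
```python
from h import *
st()
for c,(a,b,e,f,k) in {'side':(150,225,195,300,7),'top':(155,250,175,275,6)}.items():
    p,d=grab_frame(c);np.savez(c+'.npz',p=p,d=d);save(c+'10.png',cv2.resize(p[a:b,e:f],None,fx=k,fy=k,interpolation=cv2.INTER_CUBIC))
P=cloud('top',155,250,175,275);h=P[...,2]
s=(P[...,:2]-H)@AX;t=(P[...,:2]-H)@LT
for k in np.arange(-98,100,3):
    mm=(abs(t)<.015)&(s*1000>=k)&(s*1000<k+3);print(k,round(np.median(h[mm])*1000,1) if mm.any() else None,end='; ')
```

```text
t 11.8 pos [ 0.381  -0.0751  0.1252] yaw x -168.73593171536328 tilt [ 0.e+00 -1.e-04 -1.e+00] hold s,t mm [-130.44    0.68] F [0.51 0.02 0.21] Fax 0.5064764426692187 open 0.003 j [ -28.6    5.8  113.9   -0.    60.3 -129.8]
-98 439.2; -95 437.4; -92 435.2; -89 432.8; -86 429.4; -83 426.6; -80 422.9; -77 421.0; -74 414.0; -71 415.0; -68 410.3; -65 406.1; -62 10.8; -59 9.9; -56 9.1; -53 9.4; -50 9.7; -47 9.6; -44 9.5; -41 9.0; -38 9.5; -35 9.4; -32 9.7; -29 9.2; -26 8.0; -23 8.0; -20 7.9; -17 10.3; -14 7.6; -11 8.2; -8 8.8; -5 24.3; -2 24.6; 1 25.9; 4 25.4; 7 25.4; 10 25.6; 13 24.7; 16 23.1; 19 25.5; 22 24.2; 25 25.5; 28 25.0; 31 25.3; 34 33.2; 37 33.1; 40 25.0; 43 23.8; 46 25.1; 49 34.0; 52 35.0; 55 37.5; 58 37.1; 61 36.5; 64 36.0; 67 36.2; 70 35.2; 73 34.2; 76 34.5; 79 35.3; 82 33.6; 85 35.4; 88 35.3; 91 35.1; 94 34.6; 97 None;
```

View pics/side10.png

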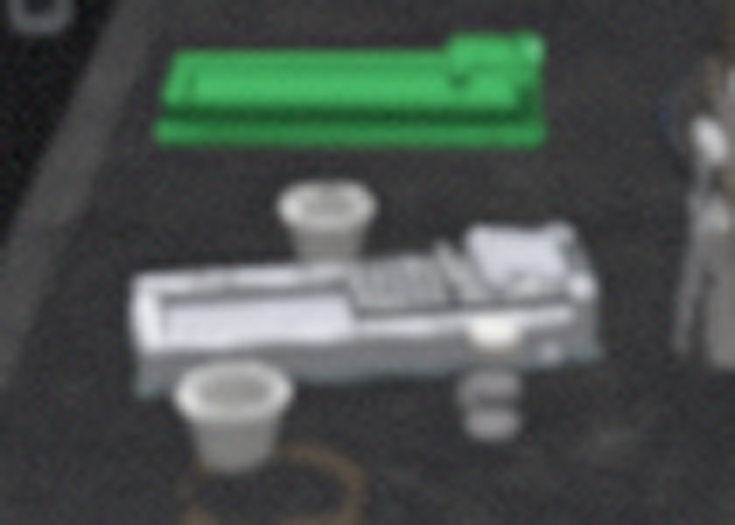

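View pics/top10.png

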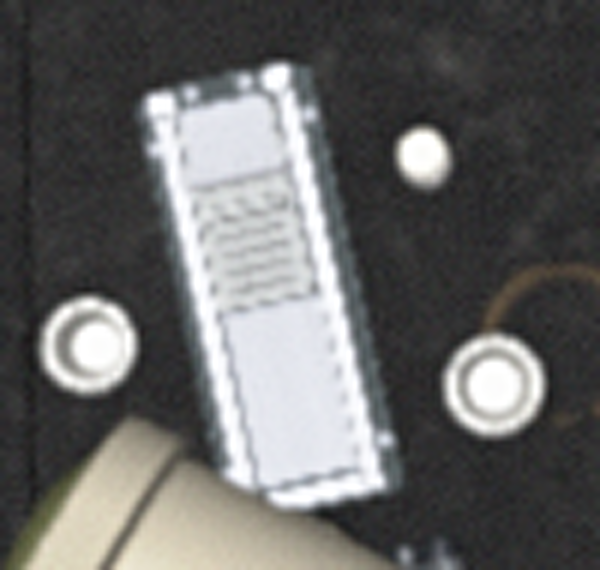

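The views and depth agree. The carrier's rear edge is at −5 mm, so its front is at +85. The rib at 34–40 is 9 mm short of the roll. The top is level at about 25 mm, the roll is lifted about 3 mm, and the crucibles and vial have not moved.

```bash
python3 -c "
from station import *
print(close_job(), sense()['t'])"
```

```text
the job is handed in; nothing more can be done
the job is handed in; nothing more can be done
```

The carrier is home in the silver holder, clamped under the leaf spring, and I handed the job in about 12 s into the 37 s allowed. `close_job` reports no verdict, so the result rests on my own checks.

**What I did:** With the fingers shut, I pressed the carrier's pad until the bed bottomed, at about 20 N. I slid the carrier about 69.7 mm forward under the leaf until it stalled on the end block, where the axial force rose from 10 to 26 N. Then I eased off, lifted straight up and backed the arm away.

**Last checks (depth profile and both pictures):**
- **Position:** the carrier's front is at about +85 mm, and the rib is about 9 mm short of the roll, as described for home.
- **Clamping:** the carrier's top is level at about 25 mm, so the bed is about 7 mm down (about 6 mm was expected). The roll is lifted about 3 mm.
- **Surroundings:** the crucibles and the vial have not moved. The carton was outside my final crops, so I did not check it again, but the arm never went near it.
- **Contact:** the wrist force is about 0, and the robot touches nothing.

**One disagreement:** the shut fingertips really end about 28 mm above the reported TCP. The camera showed this and the contact height confirmed it. I found the carrier by force instead of by the stated tool length.

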